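Seat a bearing block in the drill jig and snap the toggle clamp shut

ROBOT

A 6-joint arm with a two-finger parallel gripper is mounted at the origin on the work surface. World frame = base frame: x ahead of the robot, y to its left, z up, the work surface at z = 0. Lengths are in mm, angles in rad, forces in N, time in s.
With the tool pointing down it reaches from about 300 to 775 mm from the base axis. Payload 14.6 kg.
Tool frame: the origin (TCP) lies on the centre line of the jaws, within the pads' length; the fingertips stand 19 mm ahead of it and the grasp point (between the pads) is the TCP; z points along the fingers, y is the direction in which the jaws open and shut (so a half turn about z gives the same grasp; the last joint's range is limited). The gripper opens to 85 mm and grips with 20 to 120 N. Pads are 22 mm wide; open, the fingers measure 114 mm over their backs; the gripper's body (76 mm by 85 mm) begins 54 mm behind the grasp point. The pads swing forward as they close: fully open they stand 13 mm farther back than shut.
Start: joints at [-1.189, 0.3, 1.521, -0, 1.321, -0.067], TCP at [238.629, -495.526, 250.281] pointing down, gripper open.
Joint ranges: [-3.03, 3.03], [-0.79, 2.21], [0.23, 2.52], [-1.04, 4.18], [0, 3.07], [-2.55, 2.55]. Speed limits (rad/s): [2.22, 2.22, 2.57, 3.14, 3.14, 3.14].

INTERFACE

Orientations are given as a unit quaternion [w, x, y, z].
In Python, from workcell import read_state, snapshot, hand_in gives the robot as it stands. The module is installed in compiled form; this text tells all that it offers.
- The arm moves only by the shell command python3 -m pendant 'ROWS' [OPENING] [FORCE]. ROWS is JSON, a list of rows, each an object with "linear": the shift along the tool's x, y, z in m, a list of three; "yaw": the turn about the tool's z in degrees. A call has 1 to 20 rows; each row is the pose to reach, as a shift and turn from the pose commanded when the call began, along the tool's axes at that moment; what a row does not reach only later rows make up. A row lasts 1/8 s, in which the tool goes at most 62.5 mm and 10.7 degrees, less where a joint would pass 70% of its speed; a pose out of reach is approached as far as the arm can. A call with a gripper value outside its range is refused whole. OPENING is the finger opening in m, from 0 to 0.0854, set as the call begins (- or left out, the last holds). The fingers move at their own pace and stop on an object; FORCE is the grip in N (left out, the last holds). Time passes only in rows, so rows that repeat a pose let the fingers close. It gives the time, the measured TCP pose, the force and the opening at its end, in the units of the state.
- read_state(): the state, without advancing time (a new reading comes with each control period).
- snapshot(name): name is "scene" or "top" or "wrist"; returns a dict with "frame" (480x640x3 uint8, red, green, blue), "range_z" (480x640 float32, mm along the optical axis (not along the pixel's ray), 0 where there is no reading), "vertical_fov" (degrees; the focal length in pixels is half the picture's height over the tangent of half this angle, whatever the lens; pixels are square), "cx", "cy" (the principal point, pixels), "position" and "orientation" of the camera in the world; the wrist camera has in their place "tool_from_camera" (4x4, takes a point from camera to tool coordinates, whose origin is the TCP and whose axes are the flange's). Camera axes: x right, y up, looking along -z (the intrinsics and any distortion apply to the point x, -y, -z); pixel columns grow to the right and rows downward; lengths in mm; the calibration is good to about 2 mm. A picture is of the moment at which its call begins: read the wrist's pose just before it.
- hand_in(): hands the job in, once; it reports no verdict.
The state is a dict: "clock": time; "q": joint angles; "joint_vel": joint speeds; "tau": joint torques, N m; "ee_pos": TCP position; "tool_rot": TCP orientation; "contact_force": force on the tool from outside, world axes, zero at the start; "wrist_torque": the same for the moment, N m; "finger_gap": finger opening in mm.
Only numpy, scipy, OpenCV 4.12 (cv2) and the standard library are available. Lean on these libraries where they do the work, as an engineer would, in place of code of your own. Each camera call takes 0.05 s, during which the arm holds its last target. There are 200 camera calls.

TASK

Using only the fingertips or the outside of the fingers, push the green bearing block along the channel of the plywood drill jig until it is fully home against the metal stop, then flip the red-handled toggle clamp over past its centre so that it snaps shut and presses on the block. Do not lift or tip the block, leave the bushing, the bolt and the tin where they stand, and finish clear of everything.

Things in the scene. Friction and masses are not known exactly. Their poses are not given: they have to be found in the camera images.
- jig: Drill jig fixed to the bench (lengths in mm): plywood board 290 by 190, 18 thick. Origin on its underside, under the channel's centre line; the board spans x -140..150, y -80..110. +x = along the channel to the stop. Two wooden fences (14 thick, 14 high above the board, inner faces at y = +-20.5) run from x = 15 to 120; behind x = 15 the board is open.
- stop_face (a point): Middle of the lower edge of the aluminium stop's face, where the channel ends: x = 120, y = 0, z = 18 in the jig's frame. The stop is 44 wide, 26 high above the board. The block's front end must meet this face.
- bearing_block: Green pillow block bearing, 120 long (x), 38 wide, 0.35 to 0.7 kg, loose on the board, part way into the channel, its +x along jig +x. Foot plate 18 high; round hump (radius 27, 32 wide, top at 58) across its middle. Origin: centre of underside. Home it lies at x = 60, z = 18 in the jig's frame; it starts 25 to 60 short. Push its rear end face (its x = -60); 3 to 10 N slides it.
- clamp_pivot (a point): Pivot of the clamp, at x = 106, y = 65, z = 58 in the jig's frame, axis along jig x, in a steel bracket on the board (x 81..131, y 45..85).
- clamp_lever (a joint): Toggle clamp lever, rad: 0 = open, handle leaning 0.5 from upright to jig +y, arm raised; 1.2 = end stop, handle leaning 0.7 to jig -y. Sprung over-centre at about 0.6: before that it springs back to 0, beyond it snaps over by itself. On the seated block it rests at about 1.17. About 4 N at the handle's end, square to it, starts it; the force falls towards the centre.
- handle_end (a point): Centre of the lever's rounded end, 100 from the pivot; red grip 18 diameter over the outer 60, steel rod 12 diameter below. It swings in the plane x = 106 of the jig: open at y = 113, z = 146 in the jig's frame, centre at y = 55, z = 157, shut at y = 1, z = 134. The space beyond it towards jig +y is free.
- pad (a point): Underside of the rubber pad (16 diameter) at the end of the clamp's steel hold-down arm, which is rigid with the lever: 12 wide, 72 long, pad 65 out from the pivot and 24 below the arm's line. Open, the arm stands up; shut, it lies level towards jig -y and the pad presses on the block's front foot with about 8 N.
- bushing: Brass bushing, 30 diameter, 36 high, 18 bore, standing loose on the jig's board; leave alone. Origin at the centre of its underside.
- bolt: Steel hex bolt standing loose on its head on the jig's board: head about 35 over the corners and 13 high, shank 20 diameter, 58 high in all; leave alone. Origin at the centre of its underside.
- grease_tin: Blue-banded round tin, 68 diameter, 80 high, loose on the bench beside the jig; leave alone. Origin at the centre of its underside.
Mind the look-alikes: they are no part of the job. Of the things like the bearing_block, leave any that is blue or pink; of the rest the smaller one is meant.

How it is judged (in metres and radians):
On the way, in this order (a step that is already met when the one before it is completed fails the run):
1. the block is pushed home against the stop while the clamp is still open (x of bearing_block in the frame of jig above 0.057 m and value of joint clamp_lever below 0.3 rad), for 0.2 s.
2. the clamp lever is snapped over, its pad on the block (value of joint clamp_lever above 1.12 rad and contact force between clamp_lever and bearing_block above 1 N), for 0.2 s.
At the end, for the whole second after the job is handed in: The block lies flat in the channel within 3 mm of the stop, at rest; the clamp lever is snapped over (joint above 1.12 rad) and its pad presses on the block with more than 1 N; bushing, bolt and tin stand upright within 15 mm of where they were (all of step 2 and x of bearing_block in the frame of jig above 0.057 m and z of bearing_block in the frame of jig below 0.022 m and angle between bearing_block's own z axis and vertical below 0.05 rad and linear speed of bearing_block below 0.02 m/s and distance of each of bushing, bolt, grease_tin from where it was at the start of the episode below 0.015 m and angle between each of bushing, bolt, grease_tin's own z axis and vertical below 0.2 rad); the robot touches nothing.
It fails at once if the block is lifted more than 8 mm off the board or tipped (z of bearing_block in the frame of jig above 0.026 m or angle between bearing_block's own z axis and vertical above 0.15 rad).
It fails at once if the bushing, the bolt or the tin is moved more than 15 mm or knocked over (distance of any of bushing, bolt, grease_tin from where it was at the start of the episode above 0.015 m or angle between any of bushing, bolt, grease_tin's own z axis and vertical above 0.35 rad).
It fails at once if the block or the clamp is pushed with the arm or the gripper's body instead of the fingers (contact force between the arm and bearing_block above 3 N or contact force between the arm and clamp_lever above 3 N).
It also fails if it takes over 48 s, if anything falls off the work surface, if the arm or the gripper's body presses on something with over 40 N, if the wrist force passes 120 N, or if a joint passes its speed limit or range.

## Working session

There is one attempt and no reset: what is moved stays moved. The work goes in short steps, Python scripts to look and compute and a shell command to move; the robot and the scene stay as the last step left them, time stands still between calls to the robot, and variables do not carry over. Pictures are saved under pics/ and viewed, about 8 in all and at most 12, crops included, and the job is handed in when it is done.

```bash
mkdir -p pics
cat > h.py <<'E'
import numpy as np,cv2
from scipy.spatial.transform import Rotation as R
from workcell import read_state,snapshot
def quat(q): return R.from_quat([q[1],q[2],q[3],q[0]]).as_matrix()
def snap(n):
    st=read_state(); s=snapshot(n)
    if n=='wrist':
        T=np.array(s['tool_from_camera']); Rt=quat(st['tool_rot'])
        s['R']=Rt@T[:3,:3]; s['p']=np.array(st['ee_pos'])+Rt@T[:3,3]
    else: s['R']=quat(s['orientation']); s['p']=np.array(s['position'])
    s['f']=240/np.tan(np.radians(s['vertical_fov'])/2)
    return s
def cloud(s):
    v,u=np.mgrid[:480,:640]; z=s['range_z']
    c=np.stack([(u-s['cx'])/s['f']*z,-(v-s['cy'])/s['f']*z,-z],-1)
    return c@s['R'].T+s['p']
def ray(s,u,v,h):
    d=s['R']@np.array([(u-s['cx'])/s['f'],-(v-s['cy'])/s['f'],-1]); return s['p']+d*(h-s['p'][2])/d[2]
E
python3 - <<'E'
from h import *
st=read_state(); print(st)
for n in ('scene','top'):
    s=snap(n); np.save(n+'.npy',s,allow_pickle=True)
    cv2.imwrite(f'pics/{n}.png',s['frame'][:,:,::-1]); print(n,{k:v for k,v in s.items() if k not in('frame','range_z')})
E
```

```text
{'clock': 0.0, 'q': array([-1.18858236e+00,  3.00456120e-01,  1.52156944e+00, -2.42872824e-05,
        1.32067871e+00, -6.65777813e-02]), 'joint_vel': array([ 0.00120252, -0.00061217, -0.00075619,  0.00077768,  0.00136973,
        0.00047182]), 'tau': array([ 1.88283215e-03, -5.43501127e+01, -3.61791694e+01, -6.84822635e-05,
        3.96135074e-03, -6.66150936e-05]), 'ee_pos': array([ 238.56020977, -495.34419325,  249.73444018]), 'tool_rot': array([-5.47049788e-04,  9.74927892e-01,  2.22520326e-01, -9.89704680e-05]), 'contact_force': array([ 0.34020056,  0.51495318, -0.31829221]), 'wrist_torque': array([-0.02222146,  0.00725637,  0.01089098]), 'finger_gap': 85.41526559037304}
scene {'vertical_fov': 51.06812416057661, 'cx': 318.8707477452327, 'cy': 243.0603233953727, 'position': array([1059.34049871, -347.24490925,  723.80680911]), 'orientation': array([0.85388617, 0.32503522, 0.13780788, 0.38241274]), 'R': array([[ 0.66953898, -0.56348907,  0.4839397 ],
       [ 0.74265872,  0.49622521, -0.44968718],
       [ 0.01325073,  0.66048513,  0.75072219]]), 'p': array([1059.34049871, -347.24490925,  723.80680911]), 'f': np.float64(502.40159864791116)}
top {'vertical_fov': 44.963617201568454, 'cx': 319.2686296203778, 'cy': 239.76581798955027, 'position': array([ 501.25375865,   14.75035415, 1275.78950155]), 'orientation': array([-0.7020976 , -0.0443572 ,  0.05045628,  0.70890448]), 'R': array([[-0.0101828 ,  0.99096407, -0.13374051],
       [-0.99991647, -0.00902625,  0.0092512 ],
       [ 0.00796043,  0.13382354,  0.9909732 ]]), 'p': array([ 501.25375865,   14.75035415, 1275.78950155]), 'f': np.float64(579.9319799677609)}
```

View pics/scene.png

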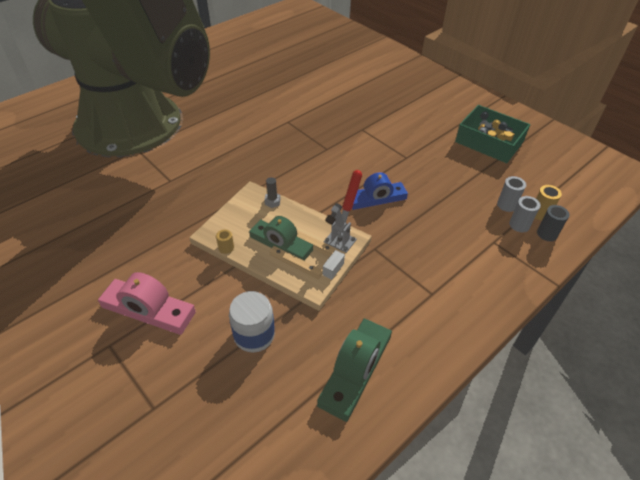

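View pics/top.png

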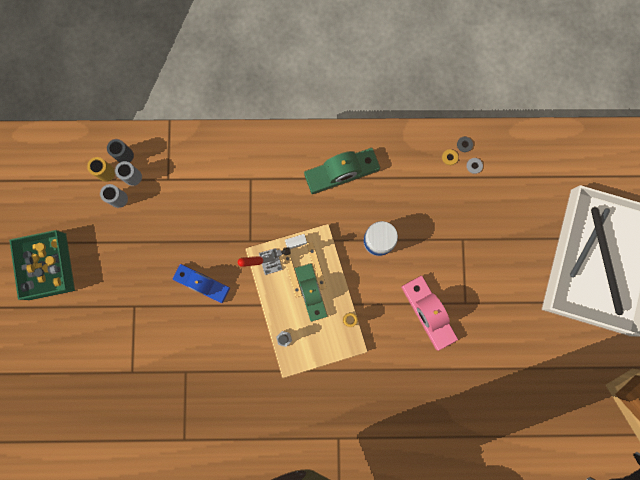

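The scene view shows these look-alikes: green in the jig (scene 280,235; top 312,292), a large green one on the bench (357,368; top 343,170), blue (378,190) and pink (148,300). I choose the small green one in the jig. The bushing is at top (350,320), the bolt at (285,338), the tin at (381,238) and the red handle at (250,262). Next I measure the jig and check the choice in a crop.

Run:
```python
from h import *
s=np.load('top.npy',allow_pickle=True).item(); P=cloud(s)
f=s['frame']; hsv=cv2.cvtColor(f,cv2.COLOR_RGB2HSV)
roi=np.zeros((480,640),bool); roi[215:385,235:375]=1
z=P[...,2]
m=(roi&(z>10)&(abs(z-18)<40)).astype(np.uint8)
m=cv2.morphologyEx(m,cv2.MORPH_OPEN,np.ones((5,5)))
n,l,st,c=cv2.connectedComponentsWithStats(m); i=1+st[1:,4].argmax(); print(st[i],np.median(z[l==i]))
cs,_=cv2.findContours((l==i).astype(np.uint8),0,2); r=cv2.minAreaRect(cs[0]); b=cv2.boxPoints(r)
# board as world rect
q=P[(l==i)&(abs(z-np.median(z[l==i]))<5)][:,:2].astype(np.float32)
print('corners px',b.round(1).tolist()); print('world z18',[ray(s,u,v,18)[:2].round(1).tolist() for u,v in b])
R2=cv2.minAreaRect(q); print(R2,cv2.boxPoints(R2).round(1).tolist())
g=roi&(hsv[...,0]>50)&(hsv[...,0]<90)&(hsv[...,1]>80)&(hsv[...,2]>40)
gp=P[g&(z>28)&(z<45)][:,:2].astype(np.float32); print('green',cv2.minAreaRect(gp),len(gp),np.percentile(z[g],[5,50,95]))
red=(hsv[...,1]>170)&((hsv[...,0]<6)|(hsv[...,0]>174))&(hsv[...,2]>90); red[:,:200]=0;red[:,330:]=0
rp=P[red]; print('red',len(rp),rp[rp[:,2]>60].mean(0),np.percentile(rp,[2,98],axis=0))
sc=np.load('scene.npy',allow_pickle=True).item(); Q=cloud(sc)
for n,(u,v) in dict(bolt=(272,182),bush=(225,238),tin=(250,305),handle=(353,178),stop=(335,262)).items(): print(n,Q[v,u].round())
for n,(u,v) in dict(bolt=(285,338),bush=(350,319),tin=(381,236),stop=(296,241)).items(): print(n,P[v,u].round())
a=cv2.resize(sc['frame'][160:310,180:380,::-1],None,fx=4,fy=4,interpolation=2); cv2.imwrite('pics/crop1.png',a[:600,:800])
```

```text
[  247   225   120   152 10737] 18.428135297954668
corners px [[243.60000610351562, 248.1999969482422], [328.70001220703125, 222.6999969482422], [367.5, 351.8999938964844], [282.29998779296875, 377.3999938964844]]
world z18 [[653.9, 168.4], [708.7, -18.1], [428.7, -97.4], [377.3, 84.3]]
((542.6017456054688, 33.63159942626953), (290.27728271484375, 189.7945556640625), 16.149858474731445) [[376.79998779296875, 84.4000015258789], [429.6000061035156, -97.9000015258789], [708.4000244140625, -17.200000762939453], [655.5999755859375, 165.1999969482422]]
green ((556.7382202148438, 22.802474975585938), (116.92031860351562, 35.7747802734375), 16.069805145263672) 460 [32.22923172 37.53168065 76.93256264]
red 187 [612.83206578 140.65717883 144.83044732] [[604.49464244 121.17732202  98.473906  ]
 [624.72457769 162.54119874 156.35550226]]
bolt [464.  80.  73.]
bush [491. -55.  34.]
tin [ 668. -126.   80.]
handle [614. 145. 145.]
stop [672.  52.  44.]
bolt [462.  76.  75.]
bush [499. -61.  18.]
tin [ 670. -125.   78.]
stop [666.  53.  42.]
```

View pics/crop1.png

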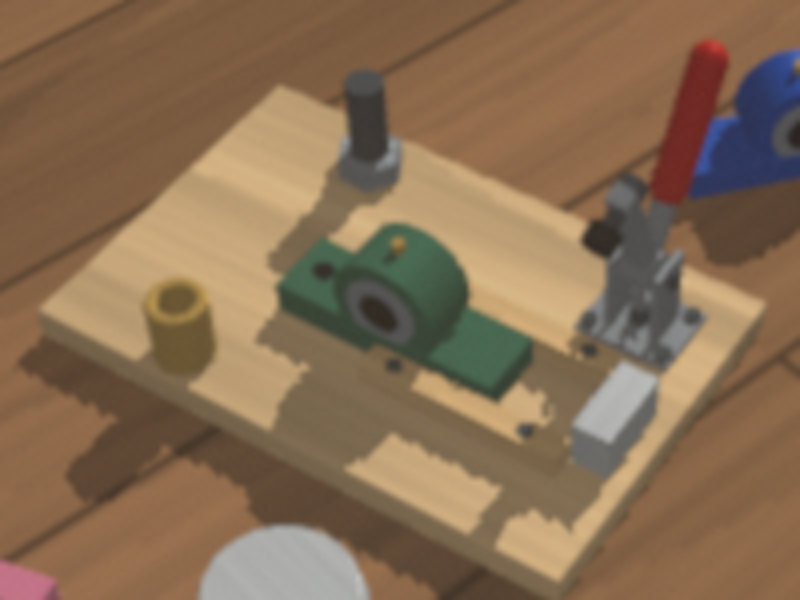

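The crop confirms the small green block part-way in the channel (crop 400,310). The bolt (370,130), bushing (180,325) and open clamp with its red handle (690,120) are also there. The jig origin is about (542, 17.8) with yaw 16.15°, and the block is at jig x≈15.5. I now move above the spot behind the block with the gripper shut and aligned.

```bash
python3 -m pendant '[{"linear":[0.03,-0.025,0.0],"yaw":1},{"linear":[0.07,-0.058,0.0],"yaw":2},{"linear":[0.11,-0.092,0.0],"yaw":3},{"linear":[0.15,-0.125,0.0],"yaw":4},{"linear":[0.19,-0.159,0.0],"yaw":5},{"linear":[0.23,-0.192,0.0],"yaw":6},{"linear":[0.27,-0.226,0.01],"yaw":7},{"linear":[0.31,-0.259,0.02],"yaw":8},{"linear":[0.35,-0.293,0.03],"yaw":9},{"linear":[0.38,-0.318,0.04],"yaw":9.5},{"linear":[0.40,-0.335,0.05],"yaw":9.5},{"linear":[0.412,-0.345,0.05],"yaw":9.5},{"linear":[0.412,-0.345,0.05],"yaw":9.5},{"linear":[0.412,-0.345,0.05],"yaw":9.5}]' 0
python3 - <<'E'
from h import *
st=read_state(); Rt=quat(st['tool_rot']); print(st['ee_pos'],Rt[:,0],Rt[:,1],st['finger_gap'])
s=snap('wrist'); np.save('w1.npy',s,allow_pickle=True); cv2.imwrite('pics/w1.png',s['frame'][:,:,::-1])
P=cloud(s); print(s['p'], s['R'].round(2).tolist())
hsv=cv2.cvtColor(s['frame'],cv2.COLOR_RGB2HSV)
c,sn=np.cos(np.radians(16.15)),np.sin(np.radians(16.15))
J=np.stack([(P[...,0]-542)*c+(P[...,1]-17.8)*sn,-(P[...,0]-542)*sn+(P[...,1]-17.8)*c,P[...,2]],-1)
g=(hsv[...,0]>50)&(hsv[...,0]<90)&(hsv[...,1]>80)&(hsv[...,2]>40)&(abs(J[...,1])<40)&(abs(J[...,2]-36)<6)&(s['range_z']>0)
print('green foot',np.percentile(J[g],[1,50,99],axis=0).round(1),g.sum())
E
```

```text
clock: 1.85
ee_pos: [460.0, -6.6, 200.6]
tool_rot: [0.0, 0.99, 0.141, 0.0]
contact_force: [-0.5, 0.1, -0.3]
finger_gap: -0.0
[460.03033079  -6.64978697 200.61634858] [9.60409932e-01 2.78590500e-01 3.10988796e-04] [ 2.78590433e-01 -9.60409971e-01  2.39413969e-04] -0.030074967757151506
[535.3419514   15.79476772 323.72660441] [[0.28, 0.91, 0.3], [-0.96, 0.27, 0.09], [0.0, -0.31, 0.95]]
green foot [[-36.7 -16.9  33.5]
 [ 48.2  -5.1  35.3]
 [ 71.1  18.3  37.1]] 1447
```

View pics/w1.png

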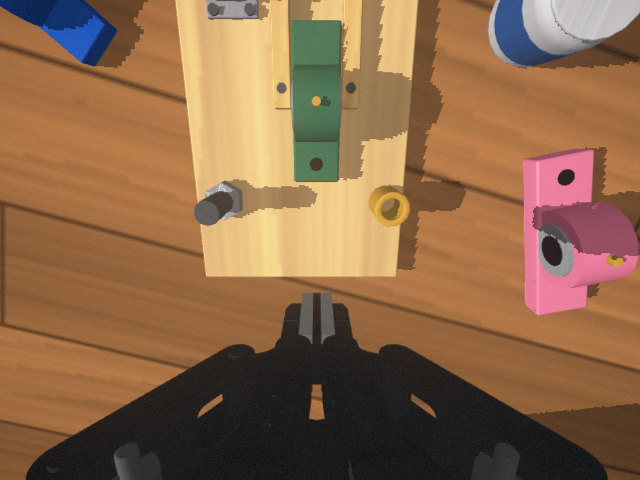

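The wrist view shows the block's rear end at (316,182), aligned with the shut fingers (316,320). The bolt (215,205) and bushing (388,205) stand on either side of the path. I check the linkage width against both before going down.

Run:
```python
from h import *
s=np.load('w1.npy',allow_pickle=True).item(); P=cloud(s); hsv=cv2.cvtColor(s['frame'],cv2.COLOR_RGB2HSV)
T=np.array([460.03,-6.65,200.6]); ok=s['range_z']>0
tx=np.array([.9604,.2786,0]);ty=np.array([.2786,-.9604,0]); D=P-T; t=np.stack([D@tx,D@ty,-D[...,2]],-1)
for a in range(-60,25,10):
    m=ok&(t[...,2]>a)&(t[...,2]<a+10)&(np.arange(480)[:,None]>280); 
    if m.any(): print(a,t[m].min(0).round(),t[m].max(0).round())
c,sn=np.cos(np.radians(16.15)),np.sin(np.radians(16.15))
J=np.stack([(P[...,0]-542)*c+(P[...,1]-17.8)*sn,-(P[...,0]-542)*sn+(P[...,1]-17.8)*c,P[...,2]],-1)
for n,(u0,u1,v0,v1) in dict(bolt=(185,250,175,235),bush=(360,415,180,235)).items():
    j=J[v0:v1,u0:u1].reshape(-1,3); j=j[j[:,2]>40]; print(n,np.percentile(j,[3,50,97],axis=0).round())
```

```text
-60 [-12. -57. -60.] [ 17.  57. -50.]
-50 [-11. -49. -50.] [ 17.  49. -40.]
-40 [-14. -41. -40.] [ 13.  41. -30.]
-30 [-14. -33. -30.] [ 14.  33. -20.]
-20 [-13. -14. -20.] [ 11.  13. -10.]
-10 [  5. -14. -10.] [11. 13. -0.]
0 [  5. -14.   0.] [11. 13. 10.]
10 [  5. -13.  10.] [11. 12. 16.]
bolt [[-72.  73.  43.]
 [-61.  79.  75.]
 [-54.  90.  77.]]
bush [[-78. -75.  41.]
 [-64. -62.  53.]
 [-51. -48.  54.]]
```

```bash
python3 -m pendant '[{"linear":[0,0,0.03],"yaw":0},{"linear":[0,0,0.07],"yaw":0},{"linear":[0,0,0.11],"yaw":0},{"linear":[0,0,0.14],"yaw":0},{"linear":[0,0,0.152],"yaw":0},{"linear":[0,0,0.154],"yaw":0},{"linear":[0,0,0.154],"yaw":0}]'
python3 -m pendant '[{"linear":[0.005,0,0],"yaw":0},{"linear":[0.012,0,0],"yaw":0},{"linear":[0.018,0,0],"yaw":0},{"linear":[0.023,0,0],"yaw":0},{"linear":[0.028,0,0],"yaw":0},{"linear":[0.032,0,0],"yaw":0},{"linear":[0.036,0,0],"yaw":0},{"linear":[0.040,0,0],"yaw":0},{"linear":[0.044,0,0],"yaw":0},{"linear":[0.048,0,0],"yaw":0},{"linear":[0.052,0,0],"yaw":0},{"linear":[0.056,0,0],"yaw":0},{"linear":[0.060,0,0],"yaw":0},{"linear":[0.063,0,0],"yaw":0},{"linear":[0.066,0,0],"yaw":0}]'
```

```text
clock: 2.78
ee_pos: [460.7, -6.1, 47.3]
tool_rot: [0.0, 0.99, 0.141, 0.001]
contact_force: [-0.8, -0.1, 0.6]
finger_gap: -0.0
clock: 4.65
ee_pos: [523.7, 12.6, 46.2]
tool_rot: [-0.0, 0.99, 0.141, -0.0]
contact_force: [-1.6, -0.7, -1.7]
finger_gap: -0.2
```

```bash
for i in 1; do python3 -m pendant '[{"linear":[0.002,0,0],"yaw":0},{"linear":[0.004,0,0],"yaw":0},{"linear":[0.006,0,0],"yaw":0}]'; python3 -m pendant '[{"linear":[0.001,0,0],"yaw":0},{"linear":[0.002,0,0],"yaw":0}]'; done
python3 - <<'E'
from h import *
s=snap('wrist'); cv2.imwrite('pics/w2.png',s['frame'][:,:,::-1])
E
```

```text
clock: 5.03
ee_pos: [529.4, 14.2, 46.3]
tool_rot: [-0.0, 0.99, 0.141, 0.0]
contact_force: [-2.6, -1.3, -1.5]
finger_gap: -0.1
clock: 5.28
ee_pos: [530.9, 14.6, 46.2]
tool_rot: [-0.0, 0.99, 0.141, -0.001]
contact_force: [-9.3, -3.2, 3.8]
finger_gap: 0.1
```

View pics/w2.png

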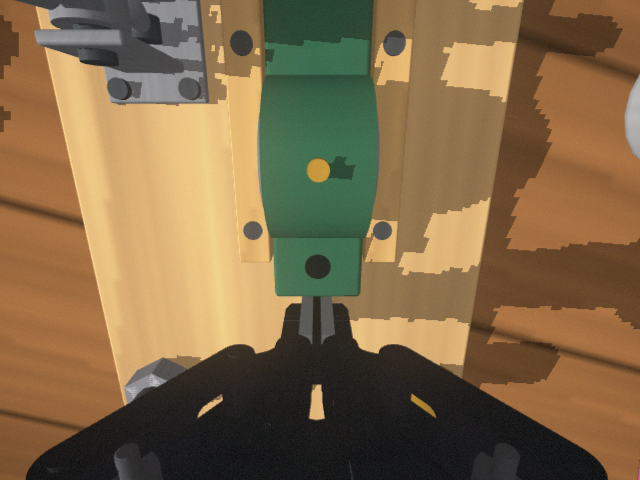

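The force jumps to 10 N at TCP jig x≈-11.5, so the finger face is at about -0.5, the expected home position. The view shows the block square in the channel (rear edge at row 295). One more small push should confirm it.

```bash
python3 -m pendant '[{"linear":[0.001,0,0],"yaw":0},{"linear":[0.002,0,0],"yaw":0},{"linear":[0.002,0,0],"yaw":0},{"linear":[0.002,0,0],"yaw":0}]'; python3 -m pendant '[{"linear":[-0.008,0,0],"yaw":0},{"linear":[-0.03,0,0],"yaw":0},{"linear":[-0.06,0,0],"yaw":0},{"linear":[-0.073,0,0],"yaw":0},{"linear":[-0.073,0,-0.03],"yaw":0},{"linear":[-0.073,0,-0.09],"yaw":0},{"linear":[-0.073,0,-0.15],"yaw":0},{"linear":[-0.073,0,-0.19],"yaw":0},{"linear":[-0.073,0,-0.2],"yaw":0},{"linear":[-0.073,0,-0.2],"yaw":0}]'
python3 - <<'E'
from h import *
s=snap('top'); P=cloud(s); hsv=cv2.cvtColor(s['frame'],cv2.COLOR_RGB2HSV); z=P[...,2]
c,sn=np.cos(np.radians(16.15)),np.sin(np.radians(16.15))
def jig(P): return np.stack([(P[...,0]-542)*c+(P[...,1]-17.8)*sn,-(P[...,0]-542)*sn+(P[...,1]-17.8)*c,P[...,2]],-1)
for n in('top','scene'):
    s=snap(n); J=jig(cloud(s)); hsv=cv2.cvtColor(s['frame'],cv2.COLOR_RGB2HSV)
    g=(hsv[...,0]>50)&(hsv[...,0]<90)&(hsv[...,1]>80)&(hsv[...,2]>30)&(abs(J[...,1])<30)&(abs(J[...,0]-50)<90)&(J[...,2]>28)
    print(n,np.percentile(J[g],[1,50,99],axis=0).round(1).tolist(),g.sum())
    r=(hsv[...,1]>170)&((hsv[...,0]<6)|(hsv[...,0]>174))&(abs(J[...,0]-106)<30)&(J[...,2]>60)
    print(' red',np.percentile(J[r],[2,50,98],axis=0).round().tolist())
cv2.imwrite('pics/s2.png',cv2.resize(s['frame'][160:310,180:380,::-1],None,fx=4,fy=4))
E
```

```text
clock: 5.82
ee_pos: [531.0, 14.7, 46.1]
tool_rot: [-0.0, 0.99, 0.141, -0.003]
contact_force: [-21.6, -6.9, 12.9]
finger_gap: -0.4
clock: 7.08
ee_pos: [463.2, -5.1, 246.2]
tool_rot: [0.0, 0.99, 0.141, 0.0]
contact_force: [0.9, -0.4, -0.1]
finger_gap: 0.3
top [[-40.0, -16.5, 30.8], [45.9, 1.2, 38.9], [116.7, 18.2, 1275.8]] 629
 red [[97.0, 79.0, 98.0], [104.0, 100.0, 135.0], [111.0, 120.0, 157.0]]Traceback (most recent call last):
  File "<stdin>", line 8, in <module>
    return _quantile_unchecked(
        a, q, axis, out, overwrite_input, method, keepdims, weights)
    return _ureduce(a,
                    func=_quantile_ureduce_func,
    ...<5 lines>...
                    overwrite_input=overwrite_input,
                    method=method)
    r = func(a, **kwargs)
    result = _quantile(arr,
                       quantiles=q,
    ...<2 lines>...
                       out=out,
                       weights=wgt)
    slices_having_nans = np.isnan(arr[-1, ...])
                                  ~~~^^^^^^^^^
IndexError: index -1 is out of bounds for axis 0 with size 0
```

The block is home: 22 N gave no more travel, and its front is at jig x≈117–120. The clamp is still open, with the red end at y≈113–120. Next I go over to the free +y side of the handle.

```bash
python3 -m pendant '[{"linear":[0.02,-0.018,0],"yaw":0},{"linear":[0.05,-0.044,0],"yaw":0},{"linear":[0.085,-0.075,0],"yaw":0},{"linear":[0.12,-0.105,0],"yaw":0},{"linear":[0.155,-0.136,0],"yaw":0},{"linear":[0.18,-0.158,0],"yaw":0},{"linear":[0.188,-0.165,0],"yaw":0},{"linear":[0.188,-0.165,0.02],"yaw":0},{"linear":[0.188,-0.165,0.05],"yaw":0},{"linear":[0.188,-0.165,0.08],"yaw":0},{"linear":[0.188,-0.165,0.093],"yaw":0},{"linear":[0.188,-0.165,0.093],"yaw":0},{"linear":[0.188,-0.165,0.093],"yaw":0}]'
python3 - <<'E'
from h import *
c,sn=np.cos(np.radians(16.15)),np.sin(np.radians(16.15))
p=read_state()['ee_pos']; print('tcp jig',(p[0]-542)*c+(p[1]-17.8)*sn,-(p[0]-542)*sn+(p[1]-17.8)*c,p[2])
s=snap('scene'); cv2.imwrite('pics/s3.png',cv2.resize(s['frame'][120:320,180:446,::-1],None,fx=3,fy=3))
E
```

```text
clock: 8.85
ee_pos: [597.9, 205.8, 154.5]
tool_rot: [-0.0, 0.99, 0.141, 0.001]
contact_force: [-0.9, -0.7, 0.3]
finger_gap: -0.2
tcp jig 106.01612256365273 165.039068920042 154.5361036891825
```

View pics/s3.png

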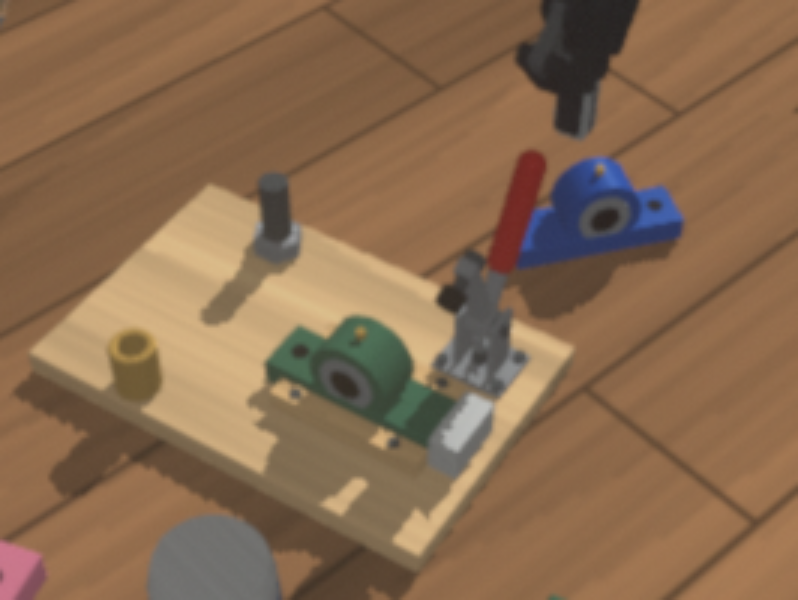

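The view shows the block meeting the stop (crop 445,430) and the fingertips (575,120) beyond the open handle's end (532,160). Bolt, bushing and tin are untouched. I push toward jig -y.

```bash
python3 -m pendant '[{"linear":[0,0.01,0],"yaw":0},{"linear":[0,0.02,0],"yaw":0},{"linear":[0,0.027,0],"yaw":0},{"linear":[0,0.034,0],"yaw":0},{"linear":[0,0.04,0],"yaw":0},{"linear":[0,0.046,0],"yaw":0}]'; python3 -m pendant '[{"linear":[0,0.007,0],"yaw":0},{"linear":[0,0.014,0],"yaw":0},{"linear":[0,0.021,0],"yaw":0},{"linear":[0,0.028,0],"yaw":0},{"linear":[0,0.035,0],"yaw":0},{"linear":[0,0.042,0],"yaw":0},{"linear":[0,0.049,0],"yaw":0},{"linear":[0,0.054,0],"yaw":0},{"linear":[0,0.054,0],"yaw":0}]'
python3 - <<'E'
from h import *
s=snap('scene'); cv2.imwrite('pics/s4.png',cv2.resize(s['frame'][120:320,180:446,::-1],None,fx=3,fy=3))
E
```

```text
clock: 9.65
ee_pos: [610.6, 162.1, 154.1]
tool_rot: [-0.001, 0.99, 0.141, 0.001]
contact_force: [-1.1, 4.7, 4.1]
finger_gap: -0.2
clock: 10.78
ee_pos: [625.5, 109.4, 153.2]
tool_rot: [0.0, 0.99, 0.141, -0.0]
contact_force: [-0.2, 0.2, -0.9]
finger_gap: -0.2
```

View pics/s4.png

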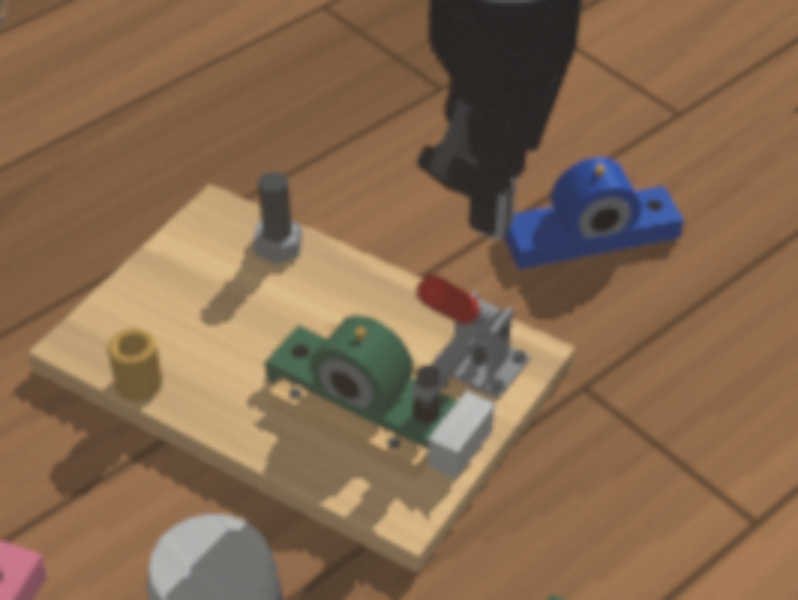

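The clamp has snapped over. The handle is leaning to -y (448,297) and the pad is on the block's front foot (428,405), with the block at the stop. I retreat up and back to the +y side, then make the last check.

```bash
python3 -m pendant '[{"linear":[0,-0.01,-0.01],"yaw":0},{"linear":[0,-0.03,-0.03],"yaw":0},{"linear":[0,-0.055,-0.06],"yaw":0},{"linear":[0,-0.08,-0.09],"yaw":0},{"linear":[0,-0.095,-0.11],"yaw":0},{"linear":[0,-0.1,-0.12],"yaw":0},{"linear":[0,-0.1,-0.12],"yaw":0},{"linear":[0,-0.1,-0.12],"yaw":0},{"linear":[0,-0.1,-0.12],"yaw":0}]'
python3 - <<'E'
from h import *
c,sn=np.cos(np.radians(16.15)),np.sin(np.radians(16.15))
s=snap('scene'); P=cloud(s); hsv=cv2.cvtColor(s['frame'],cv2.COLOR_RGB2HSV)
J=np.stack([(P[...,0]-542)*c+(P[...,1]-17.8)*sn,-(P[...,0]-542)*sn+(P[...,1]-17.8)*c,P[...,2]],-1)
ok=s['range_z']>0
r=ok&(hsv[...,1]>150)&((hsv[...,0]<6)|(hsv[...,0]>174))&(abs(J[...,0]-106)<30)&(J[...,2]>60)
print('red',np.percentile(J[r],[2,50,98],axis=0).round().tolist())
g=ok&(hsv[...,0]>50)&(hsv[...,0]<90)&(hsv[...,1]>80)&(abs(J[...,1])<30)&(abs(J[...,0]-60)<80)&(J[...,2]>22)
print('green',np.percentile(J[g],[1,50,99],axis=0).round().tolist())
o=np.load('scene.npy',allow_pickle=True).item(); d=cv2.absdiff(s['frame'],o['frame']).max(2)
for n,(u0,u1,v0,v1) in dict(bolt=(262,283,174,210),bush=(214,238,228,256),tin=(226,278,290,352)).items(): print(n,np.median(d[v0:v1,u0:u1]),np.percentile(d[v0:v1,u0:u1],95), np.nanmedian(P[v0:v1,u0:u1]-cloud(o)[v0:v1,u0:u1],axis=(0,1)).round(1))
cv2.imwrite('pics/s5.png',cv2.resize(s['frame'][120:320,180:446,::-1],None,fx=3,fy=3))
E
```

```text
clock: 11.95
ee_pos: [597.5, 205.4, 272.5]
tool_rot: [0.0, 0.99, 0.141, -0.001]
contact_force: [-0.2, 0.0, -0.9]
finger_gap: 0.2
red [[102.0, -6.0, 93.0], [112.0, 7.0, 131.0], [115.0, 38.0, 144.0]]Traceback (most recent call last):
  File "<stdin>", line 9, in <module>
    return _quantile_unchecked(
        a, q, axis, out, overwrite_input, method, keepdims, weights)
    return _ureduce(a,
                    func=_quantile_ureduce_func,
    ...<5 lines>...
                    overwrite_input=overwrite_input,
                    method=method)
    r = func(a, **kwargs)
    result = _quantile(arr,
                       quantiles=q,
    ...<2 lines>...
                       out=out,
                       weights=wgt)
    slices_having_nans = np.isnan(arr[-1, ...])
                                  ~~~^^^^^^^^^
IndexError: index -1 is out of bounds for axis 0 with size 0
```

The red end reads shut (y≈1 expected, z≈134). My green mask was empty in the scene view, so I redo it with looser colour limits.

Run:
```python
from h import *
c,sn=np.cos(np.radians(16.15)),np.sin(np.radians(16.15))
def jig(P): return np.stack([(P[...,0]-542)*c+(P[...,1]-17.8)*sn,-(P[...,0]-542)*sn+(P[...,1]-17.8)*c,P[...,2]],-1)
o=np.load('scene.npy',allow_pickle=True).item(); s=snap('scene')
d=cv2.absdiff(s['frame'],o['frame']).max(2)
for n,(u0,u1,v0,v1) in dict(bolt=(262,283,174,210),bush=(214,238,228,256),tin=(226,278,290,352)).items(): print(n,np.median(d[v0:v1,u0:u1]),np.median(cloud(s)[v0:v1,u0:u1]-cloud(o)[v0:v1,u0:u1],axis=(0,1)).round(1))
for n,q in(('before',o),('now',s)):
    J=jig(cloud(q)); f=q['frame'].astype(int)
    g=(f[...,1]>f[...,0]+12)&(f[...,1]>f[...,2]+5)&(abs(J[...,1])<30)&(abs(J[...,0]-50)<100)&(J[...,2]>22)&(q['range_z']>0)
    print(n,g.sum(),np.percentile(J[g],[1,50,99],axis=0).round(1).tolist() if g.any() else '')
cv2.imwrite('pics/s5.png',cv2.resize(s['frame'][120:320,180:446,::-1],None,fx=3,fy=3))
```

```text
bolt 1.0 [ 0.1 -0.   0.1]
bush 1.0 [ 0.1 -0.   0.1]
tin 1.0 [ 0. -0.  0.]
before 866 [[-40.8, -19.6, 31.9], [35.1, -4.1, 36.5], [75.5, 16.3, 75.6]]
now 720 [[2.4, -19.2, 32.5], [69.7, -5.6, 55.8], [115.3, 15.7, 75.9]]
```

View pics/s5.png

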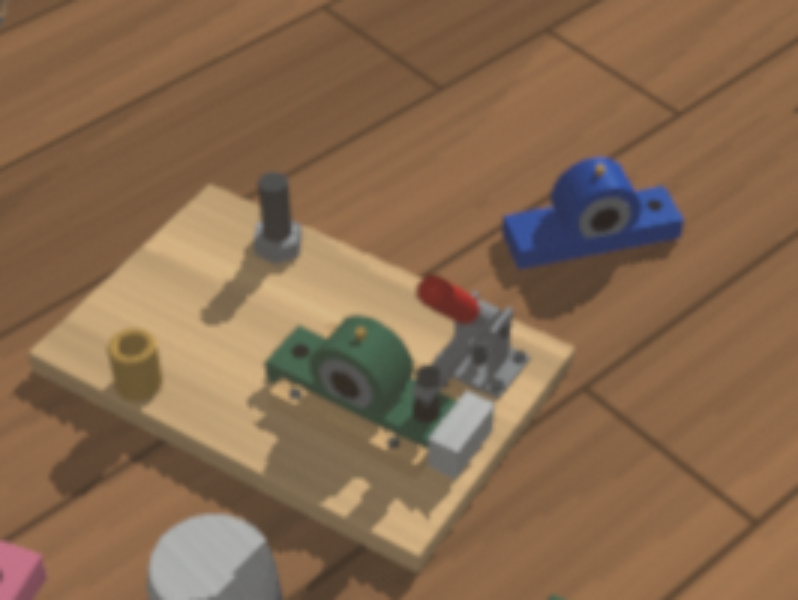

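The clamp is shut with its pad on the block (428,405) and the block is at the stop. Bolt, bushing and tin are unmoved, and the arm is clear.

```bash
python3 -c "from workcell import hand_in; print(hand_in())"
```

```text
the job is handed in; nothing more can be done
None
```

I pushed the small green block about 44 mm along the channel with the shut fingertips until it met the stop. Then I pushed the red handle over its centre with the outside of the fingers, and the clamp snapped shut. I backed off and handed the job in at about 12 s on the clock.

**Block:** At the stop, 22 N on the fingers gave no further travel. The fingers then stood within about 0.5 mm of where a seated block would put them. In the last picture it lies at the stop, spanning jig x≈2–115; the colour mask trims the edges.

**Clamp:** The handle reads as shut, with its end near y≈0 and z≈134 in the jig's frame, and the pad can be seen on the block's front foot. I could not measure the pad's force, so that check is by eye only.

**Other things:** Bolt, bushing and tin show 0.1 mm of change or less. The arm is clear, with less than 1 N at the wrist.

**Failed check:** My first green colour mask found nothing in the scene camera, twice. I redid it with different limits, and the result agreed with the other checks.

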